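Clear the offcut off the ledge and down the chute with the push stick

TASK

A wooden offcut is left under the clear guard of the small feeder. Draw the push stick out of its dock by the tip, lay it down and let go, take it again by its handle, and push the offcut through the guarded lane with it until the offcut drops off the ledge and lies in the catch bay at the foot of the chute; ease off as it drops, without shoving the stick on into the chute. Then lay the stick down on the desk, without touching the offcut with the fingers or disturbing the tape measure, the stapler and the sanding block.

Things in the scene. Friction and masses are not known exactly. Their poses are not given: they have to be found in the camera images.
- feeder: Fixed plywood feeder. Origin on the desk under the drop edge of its ledge, x the push direction (level), z up. Deck (ledge) 190 x 90 mm, top 110 mm above the desk, from x = -190 to 0 mm. On it a straight lane along x from x = -145 to 0, between two wooden rails 30 mm high, 10 mm thick, 42 mm apart inside.
- ledge_edge (a point): Middle of the drop edge of the ledge, on the deck's top; axes as the feeder. The last 45 mm of the lane before it is open above. Just beyond it a 45 degree steel slope, between cheeks 78 mm apart and 100 mm high, leads down to the catch bay.
- lane_mouth (a point): Middle of the lane's mouth on the deck's top, 145 mm before the edge; axes as the feeder. A clear guard 4 mm thick roofs the lane from here to 45 mm before the edge: 30 mm of height under it, its top 144 mm above the desk. Two short flared pieces, reaching 25 mm before the mouth, widen the way in to about 53 mm; before them 20 mm of deck is bare.
- bay (a point): Middle of the catch bay's floor, 8 mm above the desk, 125 mm beyond the edge; the end stop's face is 184 mm beyond the edge. Axes as the feeder.
- offcut_centre (a point): Centre of the dark wooden offcut, 50 x 36 x 22 mm (x, y, z), 80 g or so, at the start lying in the lane wholly under the guard, its length along the lane. Glare on the guard may hide it. It slides freely; friction is a newton or so.
- dock: Fixed low wooden dock on the desk that houses the push stick's handle: inside 42 mm wide and 46 mm high, no floor, outside 54 mm wide, 51 mm high and 145 mm long, open at one end only. Origin on the desk at the middle of the open mouth, x level, out of the mouth.
- stick_tip (a point): Middle of the end face of the push stick's blade (9 mm over its underside), x along the stick toward the tip, z up. The blade is a straight bar 155 mm long, 26 wide and 18 high, of light wood; the stick lies flat on the desk, 62 to 85 mm of blade out of the dock, the rest and the handle inside.
- stick_handle (a point): Centre of the push stick's handle block, 45 mm long, 30 mm wide and 40 mm high, its underside flush with the blade's, 177.5 mm behind the tip; axes as the tip. The whole stick is 200 mm long and about 120 g. The handle is too high to go under the guard.
- push_stick: The whole push stick, its origin on its underside where blade and handle meet; x toward the tip, z up.
- offcut: The whole offcut, its origin at the centre of its underside.
- tape_measure: Bystander: tape measure, 74 x 72 x 32 mm, on the desk; origin under its centre.
- stapler: Bystander: stapler, 34 x 131 x 47 mm, on the desk; origin under its centre.
- sanding_block: Bystander: cork sanding block, 64 x 110 x 32 mm, on the desk; origin under its centre.
There are look-alikes about, which are no part of the job. Several things have the shape of the dock; the one meant has the colours described above.

How it is judged:
By the outcome, as a careful person would: the job done as asked, in the order asked, and still so for the second after the job is handed in, with the robot touching nothing.
It also fails if it takes over 58 s, if anything falls off the work surface, if the arm or the gripper's body presses on something with over 40 N, if the wrist force passes 120 N, or if a joint passes its speed limit or range.

ROBOT

A 6-joint arm with a two-finger parallel gripper is mounted at the origin on the work surface; the furniture and walls round the work are solid. World frame = base frame: x ahead of the robot, y to its left, z up, the work surface at z = 0. Lengths are in mm, angles in degrees, forces in N, time in s.
With the tool pointing down it reaches from about 350 to 850 mm from the base axis. Payload 8.1 kg.
Tool frame: the origin (TCP) lies where the fingers leave the gripper's body, on its centre line; the fingertips stand 73 mm ahead of it and the grasp point (between the pads) lies 54 mm ahead of it; z points along the fingers, y is the line along which they close (so a half turn about z gives the same grasp; the last joint's range is limited). The gripper opens to 85 mm and grips with 20 to 120 N. Pads are 22 mm wide; open, the fingers measure 114 mm over their backs; the gripper's body (76 mm by 85 mm) begins 54 mm behind the grasp point. The pads swing forward as they close: fully open they stand 13 mm farther back than shut.
Start: joints at [-78.518, 7.471, 85.268, -0, 87.261, -4.893], TCP at [169.175, -575.661, 303.892] pointing down, gripper open.
Joint ranges: [-169.43, 169.43], [-51.17, 129.36], [1.28, 143.12], [-76.62, 256.62], [0, 156.53], [-152.29, 152.29]. Speed limits (degrees/s): [136.94, 136.94, 159.86, 180, 180, 180].

INTERFACE

Orientations are given as [roll, pitch, yaw] about the fixed x, y, z axes, in that order (R = Rz(yaw) Ry(pitch) Rx(roll)).
In Python, from bench import sense, optics, r gives the robot as it stands.
- The arm moves only by the tool servo_tool, never from a script. Its argument "plan" is a list that holds one entry, the list of rows, each a list of 5 numbers: the shift along the world's x, y, z in m, then the turn about the world's z in degrees, then the finger opening in m, from 0 to 0.0854. A call has 1 to 10 rows; each row shifts and turns the commanded pose from where the row before left it; what a row does not reach is not made up. A row lasts 1/10 s, in which the tool goes at most 50 mm and 8.59 degrees, less where a joint would pass 70% of its speed; a pose out of reach is approached as far as the arm can. A call is refused whole if a number of a shift passes 0.05 or a number of a turn 8.59, either way. A call with a gripper value outside its range is refused whole. The fingers move at their own pace and stop on an object; "force" is the grip in N (left out, the last holds). Time passes only in rows, so rows that do not move let the fingers close. It gives the time, the measured TCP pose, the force, the opening and the grip force at its end, in the units of the state.
- sense(): the state, without advancing time (a new reading comes with each control period).
- optics.snapshot(name): name is "scene" or "top" or "wrist"; returns a dict with "frame" (384x512x3 uint8, blue, green, red), "fx", "fy", "cx", "cy" (pixels), "cam_to_world" (4x4, takes a point from camera to world coordinates). Camera axes: x right, y down, z forward; pixel columns grow to the right and rows downward; lengths in mm; the calibration is good to about 2 mm. A picture is of the moment at which its call begins. There is no depth.
- r.hand_in(): hands the job in; it is judged then, once.
The state is a dict: "time": time; "joint_pos": joint angles; "qd": joint speeds; "joint_efforts": joint torques, N m; "tool_pos": TCP position; "tcp_rot": TCP orientation; "ft_force": force on the tool from outside, world axes, zero at the start; "wrist_torque": the same for the moment, N m; "finger_gap": finger opening in mm; "grip_force": force on a finger pad.
Only numpy, scipy, OpenCV 4.12 (cv2) and the standard library are available. Lean on these libraries where they do the work, as an engineer would, in place of code of your own. Each camera call takes 0.05 s, during which the arm holds its last target. There are 200 camera calls.

## Working session

There is one attempt and no reset: what is moved stays moved. The work goes in short steps, Python scripts to look and compute and a tool call to move; the robot and the scene stay as the last step left them, time stands still between calls to the robot, and variables do not carry over. Pictures are saved under pics/ and viewed, at most 10 in all, crops included, and the job is handed in when it is done.

Besides the shell and the picture viewer there is one more tool, called as name(argument=value, ...) on one line, values as JSON. servo_tool: Moves the arm, as the interface text tells. Its arguments: {"type":"object","properties":{"plan":{"type":"array"},"force":{"type":"number"}},"required":["plan"]}

```bash
ls; mkdir -p pics
cat > h.py <<'E'
import numpy as np, cv2
from bench import sense, optics, r
def snap(n):
    s=optics.snapshot(n); np.savez(f'{n}.npz',**{k:np.array(v) for k,v in s.items()}); return s
def load(n): return dict(np.load(f'{n}.npz'))
def ray(s,u,v):
    T=np.array(s['cam_to_world']); d=T[:3,:3]@np.array([(u-s['cx'])/s['fx'],(v-s['cy'])/s['fy'],1]); return T[:3,3],d
def pt(s,u,v,z):
    o,d=ray(s,u,v); return o+d*(z-o[2])/d[2]
def proj(s,p):
    T=np.linalg.inv(np.array(s['cam_to_world'])); q=T[:3,:3]@np.array(p,float)+T[:3,3]; return q[0]/q[2]*s['fx']+s['cx'],q[1]/q[2]*s['fy']+s['cy']
E
python3 - <<'E'
from h import *
a=snap('top');b=snap('scene')
for n,s in (('top',a),('scene',b)):
    cv2.imwrite(f'pics/{n}1.png',cv2.resize(s['frame'],(800,600),interpolation=cv2.INTER_CUBIC)); print(n,s['fx'],np.round(s['cam_to_world'],2).tolist())
print(sense())
E
```

```text
pics
top 444.7464015491828 [[-0.0, -0.99, 0.14, 343.46], [-1.0, 0.0, 0.02, 17.83], [-0.02, -0.14, -0.99, 1352.84], [0.0, 0.0, 0.0, 1.0]]
scene 480.73695437869753 [[-0.15, 0.44, -0.89, 2100.93], [0.99, 0.05, -0.14, 272.94], [-0.01, -0.9, -0.44, 891.81], [0.0, 0.0, 0.0, 1.0]]
{'time': 0.1, 'joint_pos': array([-7.85194344e+01,  7.51217938e+00,  8.53232271e+01,  1.91860991e-04,
        8.72599074e+01, -4.89216750e+00]), 'qd': array([-0.03187942, -0.11235839, -0.23997756, -0.12588608,  0.05170756,
       -0.04841719]), 'joint_efforts': array([ 1.06153442e-03, -5.70950961e+01, -5.01941192e+01, -1.59488231e-04,
        8.13835912e-03, -1.64522262e-07]), 'tool_pos': array([ 169.08920139, -575.2999419 ,  302.9328389 ]), 'tcp_rot': array([-1.79905050e+02, -8.31936005e-03,  1.63727169e+01]), 'ft_force': array([-0.74403994, -0.25094935,  0.51352809]), 'wrist_torque': array([ 0.0597648 , -0.00679268,  0.03754681]), 'grip_force': 0.0, 'finger_gap': 85.07033542377015}
```

View pics/top1.png

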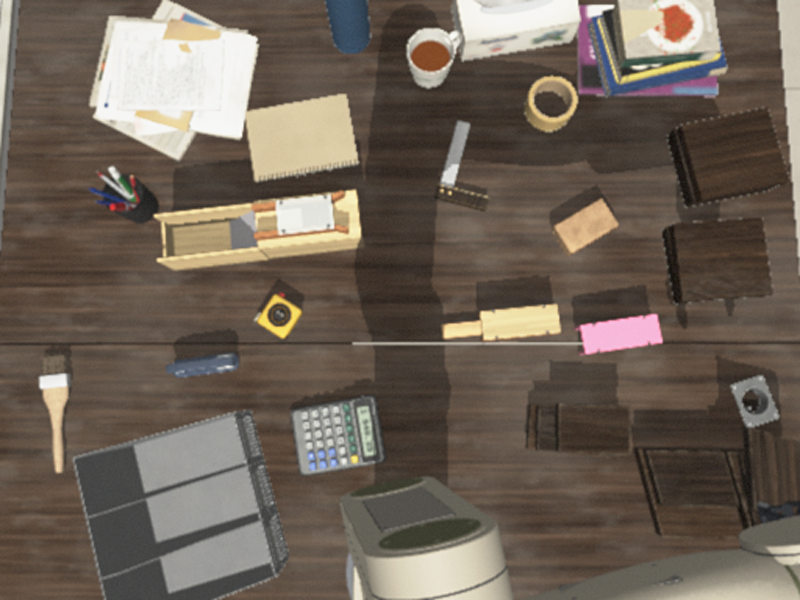

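View pics/scene1.png

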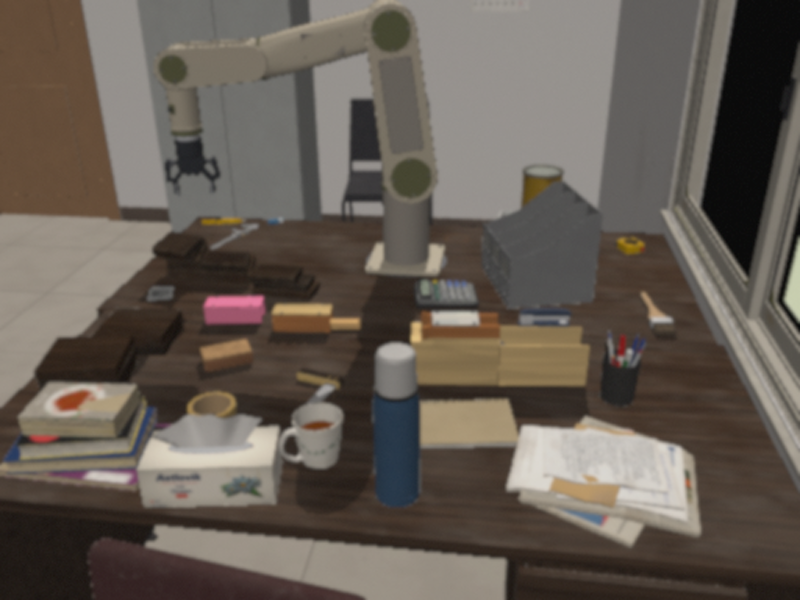

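The top view shows the feeder at (160–360, 195–270), with its mouth at the right end, so the push goes image-left (+y). Candidates for the dock and stick:
- Light wood dock with a blade sticking out to the left: (520,322), blade (462,330).
- Pink block: (620,334).
- Dark dock-like boxes: (580,428), (718,260), (727,155).

The light-wood one fits the description. I'll check it in a close crop.

Run:
```python
from h import *
f=load('top')['frame']
A=cv2.resize(f[115:178,95:250],None,fx=5,fy=5,interpolation=cv2.INTER_CUBIC)
B=cv2.resize(f[188:230,275:430],None,fx=5,fy=5,interpolation=cv2.INTER_CUBIC)
cv2.imwrite('pics/crop1.png',np.vstack([A,B]))
```

```text
(no output)
```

View pics/crop1.png

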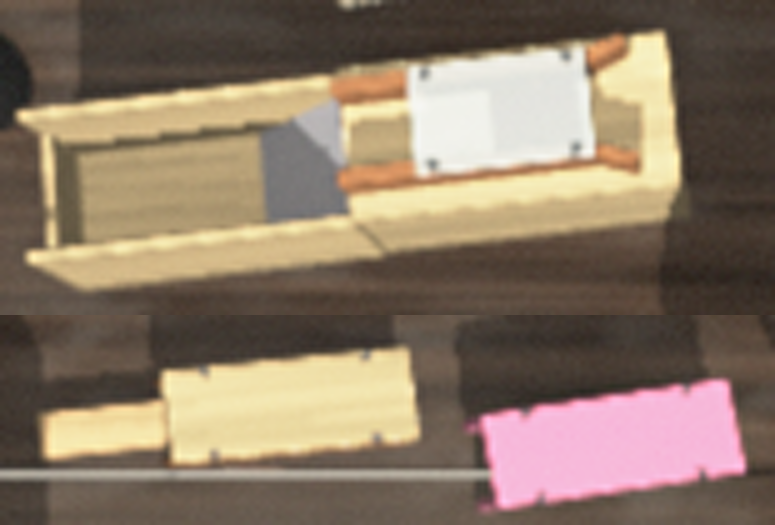

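The close crop confirms it: a light-wood dock with its mouth on the left, the blade's tip end at about crop (42,436), and the pink look-alike beside it. The guard is at (410–593, 48–175) and the deck's rear corners are at (667,32) and (680,190).

Run:
```python
from h import *
s=load('top')
A=lambda x,y,z: pt(s,95+x/5-.4,115+y/5-.4,z)
B=lambda x,y,z: pt(s,275+x/5-.4,188+(y-315)/5-.4,z)
ang=lambda d: np.degrees(np.arctan2(d[1],d[0]))
g=[A(410,66,144),A(585,48,144),A(593,157,144),A(418,175,144)]
print('guard c',np.mean(g,0).round(1),'len',np.linalg.norm(g[0]-g[1]),np.linalg.norm(g[2]-g[3]),'w',np.linalg.norm(g[1]-g[2]),'ang',ang(g[0]-g[1]),ang(g[3]-g[2]))
dr=[A(667,32,110),A(680,190,110)];print('deck rear',np.round(dr,1).tolist(),ang(dr[1]-dr[0]))
e=A(350,213,110);print('edge corner',e.round(1))
bl=A(27,254,108) 
d=[B(162,372,51),B(408,347,51),B(420,440,51),B(172,465,51)]
print('dock mouth',((d[0]+d[3])/2).round(1),'L',np.linalg.norm(d[0]-d[1]),'W',np.linalg.norm(d[0]-d[3]),'ang',ang(d[0]-d[1]),ang(d[3]-d[2]))
t=[B(40,412,18),B(45,460,18),B(163,402,18),B(168,449,18)]
print('tip',((t[0]+t[1])/2).round(1),np.linalg.norm(t[0]-t[1]),'ang',ang(t[0]-t[2]),ang(t[1]-t[3]))
for n,uv in (('tape',(280,315)),('sand',(586,225)),('stap',(205,365))): print(n,pt(s,uv[0]*.64,uv[1]*.64,30).round())
```

```text
guard c [648.7 190.7 144. ] len 98.7213633876464 98.02732572715199 w 62.71051179170452 ang 95.6765458994635 95.69361734096736
deck rear [[703.7, 100.6, 110.0], [610.7, 92.7, 110.0]] -175.11716253137956
edge corner [598.2 281.5 110. ]
dock mouth [ 456.  -131.3   51. ] L 144.96144084980554 W 54.78773157409435 ang 95.67090723860187 95.63877712786937
tip [448.4 -60.3  18. ] 28.975207453724472 ang 94.5174672833515 94.99055572882726
tape [479. 251.  30.]
sand [ 652. -340.   30.]
stap [384. 392.  30.]
```

servo_tool(plan=[[[0.02,0.035,0,7.92,0.07],[0.02,0.035,0,7.92,0.07],[0.02,0.035,0,7.92,0.07],[0.02,0.035,0,7.92,0.07],[0.02,0.035,0,7.92,0.07],[0.02,0.035,0,7.92,0.07],[0.02,0.035,0,7.92,0.07],[0.02,0.035,0,7.92,0.07],[0.02,0.035,0,7.92,0.07],[0.02,0.035,0,7.92,0.07]]], force=60)

```text
time: 1.1
tool_pos: [369.5, -224.0, 303.6]
tcp_rot: [-180.0, -0.0, 95.9]
ft_force: [-0.1, 0.1, -0.5]
finger_gap: 70.2
grip_force: 0.0
```

servo_tool(plan=[[[0.02,0.035,0,0,0.07],[0.02,0.035,0,0,0.07],[0.02,0.035,0,0,0.07],[0.02,0.035,0,0,0.07],[0,0,0,0,0.07],[0,0,0,0,0.07]]])

```text
time: 1.7
tool_pos: [449.2, -84.8, 303.4]
tcp_rot: [-179.9, -0.0, 95.7]
ft_force: [0.6, 0.6, -0.8]
finger_gap: 70.0
grip_force: 0.0
```

Run:
```python
from h import *
q=sense();print(q['time'],q['tool_pos'],q['tcp_rot'],q['ft_force'])
w=snap('wrist');cv2.imwrite('pics/w1.png',cv2.resize(w['frame'],(800,600),interpolation=cv2.INTER_CUBIC))
print(np.round(w['cam_to_world'],3).tolist(),w['fx'])
```

```text
1.7 [449.15488536 -84.78473293 303.39411439] [-1.79934076e+02 -8.41738308e-03  9.57283592e+01] [ 0.61580216  0.64362874 -0.81511471]
[[0.995, 0.096, 0.026, 442.614], [0.1, -0.959, -0.266, -16.983], [-0.001, 0.267, -0.964, 373.345], [0.0, 0.0, 0.0, 1.0]] 280.66819401256294
```

View pics/w1.png

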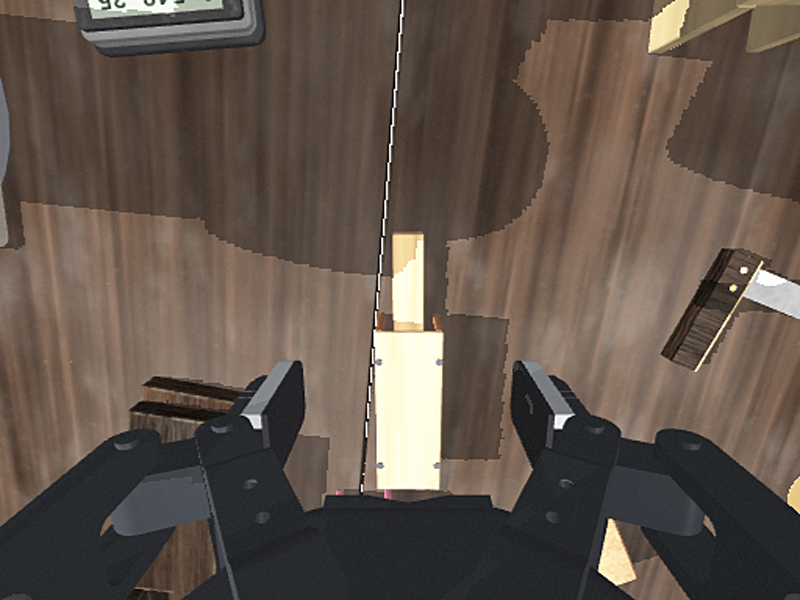

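The wrist view shows the blade from its tip at (408,234) to the dock mouth at (409,330), centred between the fingers. Next I'll cast rays through these points.

Run:
```python
from h import *
w=load('wrist')
for u,v,z in ((393,234,18),(423,234,18),(393,325,18),(423,325,18),(375,332,51),(442,332,51),(377,490,51),(443,490,51)): print(pt(w,u*.64-.2,v*.64-.2,z).round(1))
```

```text
[434.9 -61.6  18. ]
[459.  -59.2  18. ]
[ 441.9 -138.8   18. ]
[ 467.4 -136.2   18. ]
[ 428.6 -134.6   51. ]
[ 480.5 -129.4   51. ]
[ 441.9 -279.1   51. ]
[ 498.8 -273.4   51. ]
```

servo_tool(plan=[[[0,0,-0.045,0,0.07],[0,0,-0.045,0,0.07],[0,0,-0.045,0,0.07],[0,0,-0.045,0,0.07],[0,0,-0.027,0,0.07],[0,0,-0.015,0,0.07],[0,0,-0.005,0,0.07],[0,0,0,0,0.05],[0,0,0,0,0.02],[0,0,0,0,0.02]]], force=40)

```text
time: 2.75
tool_pos: [450.2, -86.2, 78.3]
tcp_rot: [179.9, 0.1, 95.5]
ft_force: [-1.0, -0.1, 0.7]
finger_gap: 26.3
grip_force: 0.0
```

servo_tool(plan=[[[0,0,0,0,0.02],[0,0,0,0,0.02],[0,0,0,0,0.02],[0,0,0,0,0.02]]])

```text
time: 3.15
tool_pos: [450.4, -86.2, 78.5]
tcp_rot: [179.9, 0.1, 95.6]
ft_force: [-0.3, -1.6, 6.9]
finger_gap: 25.1
grip_force: 40.6
```

servo_tool(plan=[[[0,0,0.002,0,0.02],[-0.001,0.01,0,0,0.02],[-0.002,0.02,0,0,0.02],[-0.002,0.02,0,0,0.02],[-0.002,0.02,0,0,0.02],[-0.002,0.02,0,0,0.02],[-0.002,0.02,0,0,0.02],[-0.002,0.02,0,0,0.02],[-0.002,0.02,0,0,0.02],[-0.001,0.014,0,0,0.02]]])

```text
time: 4.15
tool_pos: [432.4, 80.0, 78.8]
tcp_rot: [-180.0, -0.0, 95.6]
ft_force: [-0.2, -1.1, -0.4]
finger_gap: 24.7
grip_force: 39.8
```

Run:
```python
from h import *
q=sense();print(q['time'],q['tool_pos'],q['tcp_rot'],q['ft_force'],q['finger_gap'])
s=snap('scene');cv2.imwrite('pics/s2.png',cv2.resize(s['frame'][170:270,120:320],(800,400),interpolation=cv2.INTER_CUBIC))
```

```text
4.15 [432.40597889  80.04186886  78.75971969] [-1.79974159e+02 -1.93616535e-02  9.56190407e+01] [-0.20388173 -1.12139801 -0.42538434] 24.687876971669496
```

View pics/s2.png

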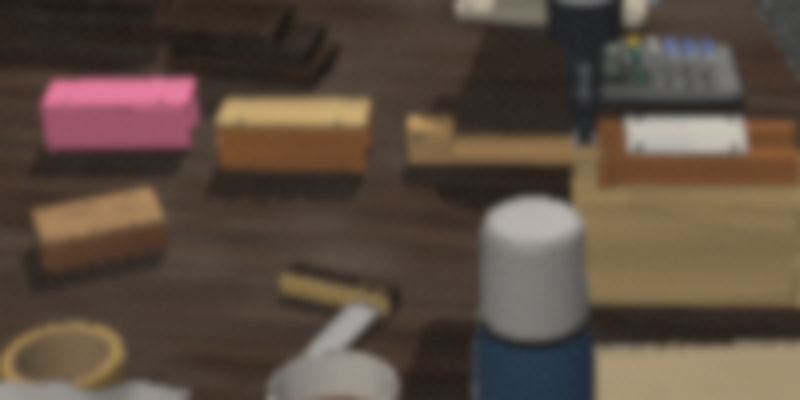

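The stick is fully out of the dock, with its handle at (430,140) in the crop and a clear gap to the dock. I'll lay it down and let go.

servo_tool(plan=[[[0,0,-0.002,0,0.02],[0,0,0,0,0.02],[0,0,0,0,0.05],[0,0,0,0,0.06],[0,0,0,0,0.07],[0,0,0.03,0,0.07],[0,0,0.045,0,0.07],[0,-0.03,0.045,0,0.07],[0.005,-0.045,0.03,0,0.07],[0.005,-0.045,0,0,0.07]]])

```text
time: 5.2
tool_pos: [445.1, -37.1, 226.3]
tcp_rot: [179.5, 0.1, 95.7]
ft_force: [0.6, -1.3, -0.7]
finger_gap: 70.2
grip_force: 0.0
```

servo_tool(plan=[[[0.005,-0.031,0,0,0.07],[0,0,0,0,0.07],[0,0,0,0,0.07]]])

```text
time: 5.5
tool_pos: [447.5, -67.5, 220.7]
tcp_rot: [-180.0, -0.0, 95.4]
ft_force: [0.3, 0.3, 0.0]
finger_gap: 69.9
grip_force: 0.0
```

Run:
```python
from h import *
q=sense();print(q['time'],q['tool_pos'],q['tcp_rot'],q['ft_force'],q['finger_gap'])
s=snap('wrist');cv2.imwrite('pics/w2.png',cv2.resize(s['frame'],(800,600),interpolation=cv2.INTER_CUBIC))
```

```text
5.5 [447.45985164 -67.51048972 220.70474043] [-1.79953733e+02 -2.95509464e-02  9.54327968e+01] [0.27728143 0.31543696 0.02782479] 69.85786061589103
```

View pics/w2.png

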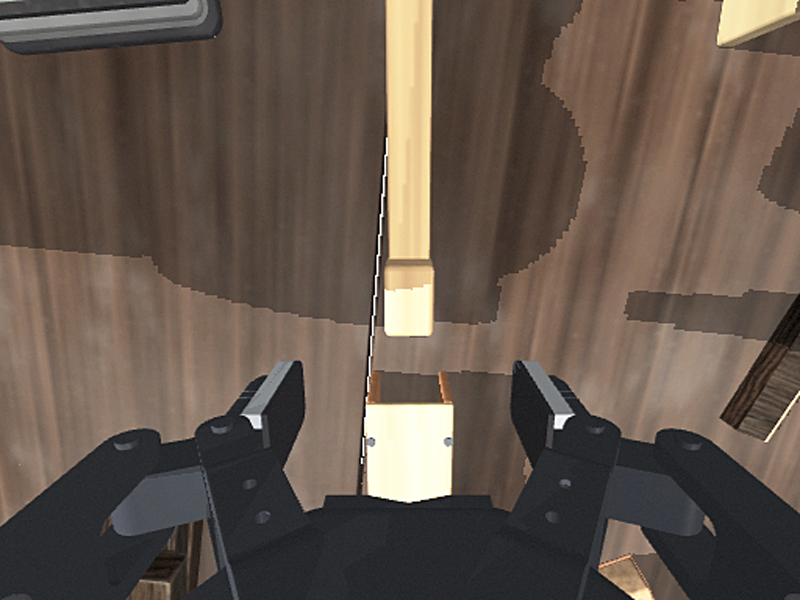

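The wrist view shows the stick lying free. The handle's top face spans (386–433, 265–335), in front of the dock mouth at y≈405.

Run:
```python
from h import *
w=load('wrist')
f=lambda u,v,z: pt(w,u*.64-.2,v*.64-.2,z)
c=[f(387,266,40),f(433,266,40),f(385,335,40),f(434,335,40)]
print(np.round(c,1).tolist(),np.mean(c,0))
a=[f(388,5,18),f(431,5,18),f(388,250,18),f(430,250,18)];m=(a[0]+a[1])/2-(a[2]+a[3])/2
print(np.round(a,1).tolist(),np.degrees(np.arctan2(m[1],m[0])))
```

```text
[[433.8, -49.8, 40.0], [460.4, -47.3, 40.0], [436.1, -92.3, 40.0], [465.7, -89.5, 40.0]] [448.99590658 -69.70887831  40.        ]
[[421.9, 89.7, 18.0], [445.2, 91.9, 18.0], [432.9, -44.0, 18.0], [459.1, -41.5, 18.0]] 95.35380985058332
```

servo_tool(plan=[[[0.001,-0.008,0,0,0.07],[0,0,-0.045,0,0.07],[0,0,-0.045,0,0.07],[0,0,-0.03,0,0.07],[0,0,-0.015,0,0.07],[0,0,-0.004,0,0.07],[0,0,0,0,0.05],[0,0,0,0,0.03],[0,0,0,0,0.02],[0,0,0,0,0.02]]], force=80)

```text
time: 6.55
tool_pos: [450.2, -75.2, 83.9]
tcp_rot: [179.8, 0.1, 95.6]
ft_force: [-1.0, 0.3, 6.9]
finger_gap: 28.8
grip_force: 79.7
```

servo_tool(plan=[[[0,0,0,0,0.02],[0,0,0,0,0.02],[0,0,0,0,0.02]]])

```text
time: 6.85
tool_pos: [450.2, -75.2, 83.9]
tcp_rot: [179.8, 0.1, 95.6]
ft_force: [-0.4, 0.1, 6.5]
finger_gap: 28.5
grip_force: 79.7
```

servo_tool(plan=[[[0,0,0.02,0,0.02],[0,0,0.04,0,0.02],[0,-0.01,0.04,0,0.02],[0.02,-0.026,0.02,0,0.02],[0.035,0,0,0,0.02],[0.035,0,0,0,0.02],[0.035,0,0,0,0.02],[0.035,0,0,0,0.02],[0.035,0,0,0,0.02],[0.033,0,0,0,0.02]]])

```text
time: 7.85
tool_pos: [678.2, -110.8, 202.3]
tcp_rot: [180.0, 0.0, 95.6]
ft_force: [-0.0, -0.7, -0.3]
finger_gap: 28.8
grip_force: 79.4
```

servo_tool(plan=[[[0,0,0,0,0.02],[0,0,0,0,0.02],[0,0,0,0,0.02]]])

```text
time: 8.15
tool_pos: [676.1, -110.8, 202.2]
tcp_rot: [-180.0, -0.0, 95.6]
ft_force: [-0.1, -0.3, -1.9]
finger_gap: 28.9
grip_force: 79.6
```

Run:
```python
from h import *
q=sense();print(q['time'],q['tool_pos'],q['tcp_rot'],q['ft_force'],q['finger_gap'])
w=snap('wrist');s=snap('scene')
A=cv2.resize(w['frame'],(512,384));B=cv2.resize(s['frame'][150:260,160:400],(512,235),interpolation=cv2.INTER_CUBIC)
cv2.imwrite('pics/w3.png',np.vstack([A[:360],B]))
```

```text
8.15 [ 676.11857614 -110.83098638  202.20843118] [-1.79969443e+02 -4.26257465e-04  9.55733529e+01] [-0.08676583 -0.28626055 -1.91898152] 28.905690567045976
```

View pics/w3.png

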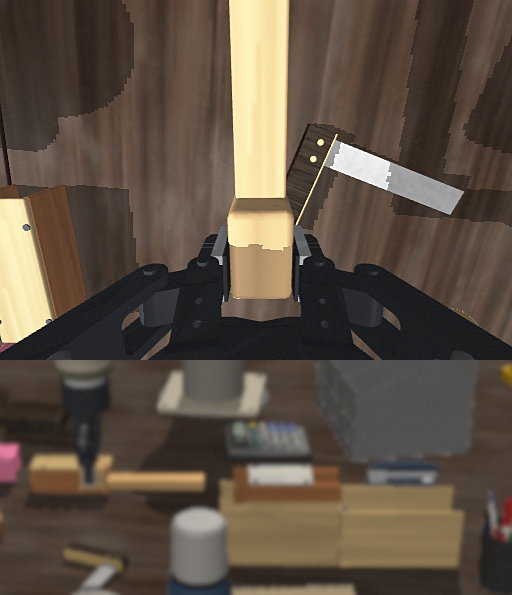

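The stick is firmly held in line: in the wrist view the handle is at (260,250) and the blade runs straight up the image, and the scene view shows it level before the mouth. I'll measure the tip against the lane in the top and scene views.

Run:
```python
from h import *
t=snap('top');s=load('scene')
A=cv2.resize(t['frame'][115:175,190:320],(780,360),interpolation=cv2.INTER_CUBIC)
B=cv2.resize(s['frame'][190:230,195:325],(780,240),interpolation=cv2.INTER_CUBIC)
cv2.imwrite('pics/m.png',np.vstack([A,B]))
```

```text
(no output)
```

View pics/m.png

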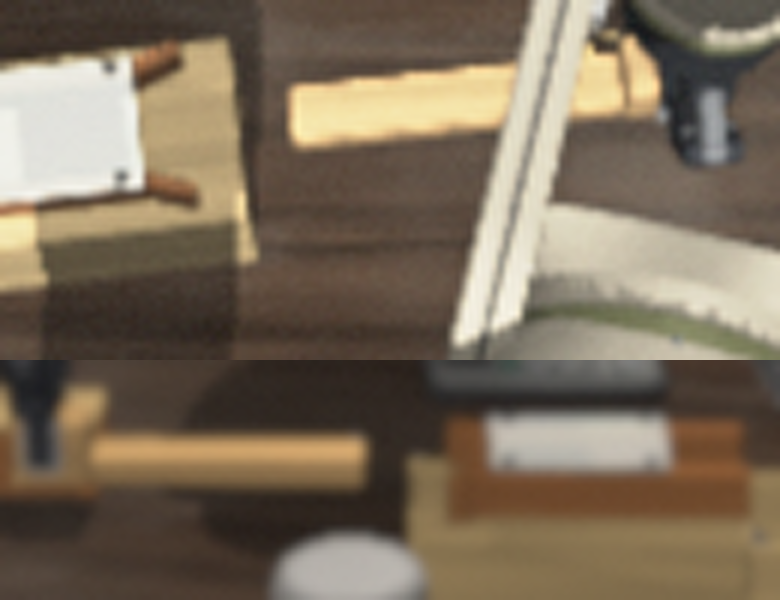

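Top crop: the blade's end face is at x=290, y 86–147, and its edges pass through (510,67) and (490,130). The mouth edge of the guard runs (133,57)–(145,190). Scene crop: the tip's near end is at x≈367, from y 436 (top) to 487 (bottom).

Run:
```python
from h import *
t=load('top');s=load('scene')
P=lambda x,y,z: pt(t,190+x/6-.4,115+y/6-.4,z)
ang=lambda d: np.degrees(np.arctan2(d[1],d[0]))
z=136
a=P(290,86,z);b=P(290,147,z);c=P(510,67,z);d=P(490,130,z)
print('tip',((a+b)/2).round(1),'ang',ang(a-c),ang(b-d),'w',np.linalg.norm(a-b))
m=(P(133,57,144)+P(145,190,144))/2;print('mouth',m.round(1))
print('flare ends',P(180,52,140).round(1),P(197,190,140).round(1))
E_=np.array([639.4,285.2]);u=np.array([-.0983,.9952]);n=np.array([-.9952,-.0983])
for p in ((a+b)/2,m,(c+d)/2): print('feeder xy',((p[:2]-E_)@u).round(1),((p[:2]-E_)@n).round(1))
# tip height in scene: project upper tip
tip=(a+b)/2
for zz in (110,118,126,136):
  q=proj(s,[tip[0]+13,tip[1],zz]);print(zz,((q[0]-195)*6,(q[1]-190)*6+360))
```

```text
tip [658.3  70.8 136. ] ang 94.7192185185966 94.65077745001705 w 29.312403868844925
mouth [653.4 140.8 144. ]
flare ends [688.5 122.3 140. ] [622.4 113.8 140. ]
feeder xy -215.3 2.3
feeder xy -145.1 0.3
feeder xy -313.9 3.9
110 (np.float64(361.76422132188884), np.float64(499.3636806780807))
118 (np.float64(361.6383330486141), np.float64(486.9585965208534))
126 (np.float64(361.511901477888), np.float64(474.4999756010004))
136 (np.float64(361.3530926299084), np.float64(458.85088396719317))
```

servo_tool(plan=[[[0.002,0,-0.005,0,0.02],[0,0,0,0,0.02],[-0.001,0.01,0,0,0.02],[-0.001,0.01,0,0,0.02],[-0.001,0.01,0,0,0.02],[-0.001,0.01,0,0,0.02],[-0.001,0.01,0,0,0.02],[-0.001,0.01,0,0,0.02],[0,0,0,0,0.02]]])

```text
time: 9.2
tool_pos: [672.7, -49.0, 197.2]
tcp_rot: [-180.0, -0.0, 95.7]
ft_force: [0.4, 0.5, -2.3]
finger_gap: 28.7
grip_force: 79.6
```

Run:
```python
from h import *
q=sense();p=q['tool_pos'];print(q['time'],p,q['tcp_rot'],q['ft_force'])
E_=np.array([639.4,285.2]);u=np.array([-.0983,.9952]);n=np.array([-.9952,-.0983])
print((p[:2]-E_)@u+181,(p[:2]-E_)@n)
```

```text
9.2 [672.69461066 -48.98428667 197.15219458] [-1.79999557e+02 -2.58341250e-02  9.56689076e+01] [ 0.41576672  0.50824491 -2.29367346]
-154.85306231982224 -0.28448115411763075
```

servo_tool(plan=[[[-0.001,0.01,0,0,0.02],[-0.001,0.01,0,0,0.02],[-0.001,0.01,0,0,0.02],[-0.001,0.01,0,0,0.02],[-0.001,0.01,0,0,0.02]]])

```text
time: 9.7
tool_pos: [667.7, 0.1, 197.1]
tcp_rot: [-180.0, 0.0, 95.6]
ft_force: [-0.5, -1.1, -1.0]
finger_gap: 28.7
grip_force: 79.6
```

servo_tool(plan=[[[-0.001,0.01,0,0,0.02],[-0.001,0.01,0,0,0.02],[-0.001,0.01,0,0,0.02],[-0.001,0.008,0,0,0.02],[-0.001,0.006,0,0,0.02]]])

```text
time: 10.2
tool_pos: [662.7, 44.1, 197.1]
tcp_rot: [-180.0, -0.0, 95.6]
ft_force: [1.0, -0.9, -1.1]
finger_gap: 28.8
grip_force: 79.6
```

Run:
```python
from h import *
q=sense();p=q['tool_pos'];print(q['time'],p,q['tcp_rot'],q['ft_force'])
E_=np.array([639.4,285.2]);u=np.array([-.0983,.9952]);n=np.array([-.9952,-.0983])
print((p[:2]-E_)@u+181,(p[:2]-E_)@n)
t=snap('top');w=snap('wrist')
A=cv2.resize(t['frame'][115:178,100:240],(700,315),interpolation=cv2.INTER_CUBIC)
B=cv2.resize(w['frame'][:210],(700,285))
cv2.imwrite('pics/m2.png',np.vstack([A,B]))
```

```text
10.2 [662.67785455  44.06220689 197.11429683] [-1.79999953e+02 -2.09328119e-03  9.55997860e+01] [ 1.04764076 -0.85166872 -1.11799836]
-61.26854480919218 0.5377242193855455
```

View pics/m2.png

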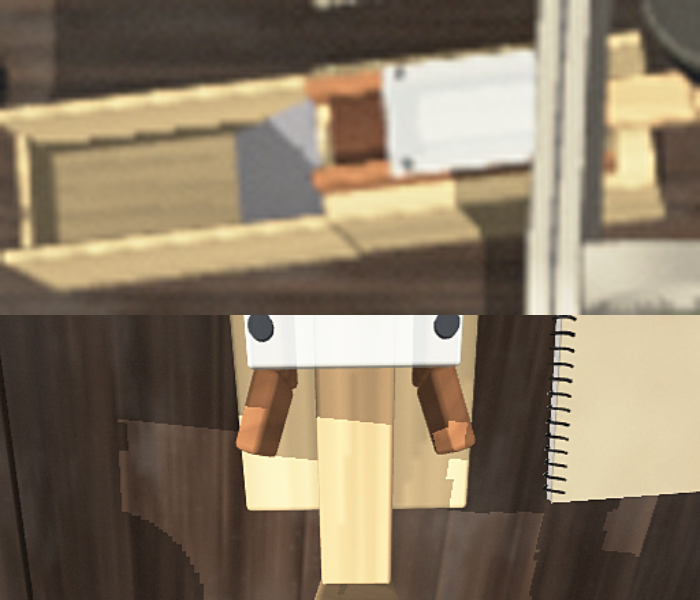

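The top crop shows the dark offcut at (330–385, 95–160), emerging from the guard with its front just short of the edge at x≈322. The wrist crop shows the blade centred between the flares. I'll push on slowly.

```bash
cat > mon.py <<'E'
from h import *
q=sense();p=q['tool_pos'];print(q['time'],p.round(1),q['ft_force'].round(1))
E_=np.array([639.4,285.2]);u=np.array([-.0983,.9952]);n=np.array([-.9952,-.0983])
print('tip',(p[:2]-E_)@u+181,'lat',(p[:2]-E_)@n)
t=snap('top');c=t['frame'][115:178,100:178].astype(int)
# offcut: dark, red clearly above blue, excluding orange rails
b,g,r_=c[...,0],c[...,1],c[...,2]
poly=np.int32([[5,27],[72,16],[76,33],[66,43],[7,48]])
m=((r_-b>25)&(r_<125)&(b<45)&(r_-g>20)).astype(np.uint8); k=np.zeros_like(m);cv2.fillPoly(k,[poly],1);m*=k
N,_,st,ce=cv2.connectedComponentsWithStats(m)
for i in range(1,N):
    if st[i,4]>15: print('blob',st[i],(ce[i]*5).round())
E
python3 - <<'E'
exec(open('mon.py').read())
print(c[25,66+4],c[25,60],c[30,20],c[22,30])
E
```

```text
10.3 [662.6  44.2 197.1] [ 0.6  0.7 -2. ]
tip -61.17530334498505 lat 0.5703291375693139
[ 58  81 122] [178 178 181] [110 150 171] [132 179 205]
```

servo_tool(plan=[[[-0.0005,0.005,0,0,0.02],[-0.0005,0.005,0,0,0.02],[-0.0005,0.005,0,0,0.02],[-0.0005,0.005,0,0,0.02],[-0.0005,0.005,0,0,0.02],[0,0.003,0,0,0.02],[0,0,0,0,0.02]]])

```text
time: 11.05
tool_pos: [660.2, 71.8, 197.1]
tcp_rot: [-180.0, -0.0, 95.6]
ft_force: [0.1, -0.3, -0.4]
finger_gap: 28.7
grip_force: 79.6
```

```bash
python3 mon.py
```

```text
11.05 [660.2  71.8 197.1] [ 0.1 -0.3 -0.4]
tip -33.412938216482104 lat 0.25905592075992273
```

Run:
```python
from h import *
t=load('top');c=t['frame'][115:178,100:190]
for y in (24,27): print([(x,*c[y,x].tolist()) for x in range(54,82,2)])
```

```text
[(54, 157, 157, 160), (56, 85, 100, 129), (58, 57, 77, 117), (60, 56, 77, 116), (62, 54, 75, 114), (64, 54, 74, 115), (66, 56, 76, 115), (68, 55, 77, 117), (70, 57, 78, 120), (72, 59, 83, 125), (74, 153, 214, 239), (76, 163, 218, 240), (78, 237, 243, 244), (80, 232, 240, 240)]
[(54, 123, 123, 124), (56, 81, 93, 118), (58, 58, 79, 123), (60, 59, 82, 123), (62, 58, 82, 122), (64, 60, 82, 124), (66, 60, 83, 125), (68, 58, 80, 124), (70, 52, 78, 121), (72, 59, 80, 122), (74, 123, 174, 216), (76, 173, 230, 246), (78, 242, 246, 246), (80, 233, 240, 241)]
```

```bash
sed -i 's/^m=.*astype(np.uint8); k=/m=((r_-b>28)\&(r_<140)\&(g<92)).astype(np.uint8); k=/' mon.py; python3 mon.py
```

```text
11.1 [660.3  71.5 197.1] [-0.5  0.3 -1.1]
tip -33.70367557234516 lat 0.23710958790856973
blob [ 56  19  19  16 224] [325. 133.]
blob [ 7 30  4 18 50] [ 40. 196.]
```

servo_tool(plan=[[[0,0.002,0,0,0.02],[0,0.002,0,0,0.02],[0,0.002,0,0,0.02],[0,0,0,0,0.02],[0,0,0,0,0.02]]])

```text
time: 11.65
tool_pos: [660.3, 77.3, 197.1]
tcp_rot: [-180.0, -0.0, 95.6]
ft_force: [-0.0, 0.6, 0.2]
finger_gap: 28.7
grip_force: 79.6
```

```bash
python3 mon.py
```

```text
11.65 [660.3  77.3 197.1] [-0.   0.6  0.2]
tip -27.961045537953936 lat -0.3267631784858832
blob [ 54  19  20  16 229] [315. 134.]
blob [ 7 29  6 19 56] [ 42. 193.]
```

servo_tool(plan=[[[0,0.002,0,0,0.02],[0,0.001,0,0,0.02],[0,0,0,0,0.02],[0,0,0,0,0.02]]])

```text
time: 12.1
tool_pos: [660.3, 80.3, 197.1]
tcp_rot: [-180.0, -0.0, 95.6]
ft_force: [-0.4, 0.5, -1.1]
finger_gap: 28.5
grip_force: 79.6
```

```bash
python3 mon.py
```

```text
12.1 [660.3  80.3 197.1] [-0.4  0.5 -1.1]
tip -24.962647617864718 lat -0.6242042359177468
blob [ 52  18  19  17 243] [304. 134.]
blob [ 7 29  8 19 61] [ 42. 191.]
```

servo_tool(plan=[[[0,0.001,0,0,0.02],[0,0.001,0,0,0.02],[0,0,0,0,0.02],[0,0,0,0,0.02]]])

```text
time: 12.55
tool_pos: [660.3, 82.2, 197.1]
tcp_rot: [180.0, 0.0, 95.6]
ft_force: [0.2, -0.6, -1.0]
finger_gap: 28.3
grip_force: 79.6
```

```bash
python3 mon.py
```

```text
12.55 [660.3  82.2 197.1] [ 0.2 -0.6 -1. ]
tip -23.0453172580616 lat -0.830542872645515
blob [ 7 29  4 19 53] [ 41. 195.]
blob [ 25  32  17  13 176] [164. 190.]
```

servo_tool(plan=[[[0.001,-0.012,0,0,0.02],[0.002,-0.02,0,0,0.02],[0.002,-0.02,0,0,0.02],[0.002,-0.02,0,0,0.02],[0.002,-0.02,0,0,0.02],[0.002,-0.02,0,0,0.02],[0.002,-0.02,0,0,0.02],[0.002,-0.02,0,0,0.02],[0.002,-0.02,0,0,0.02],[0.002,-0.02,0,0,0.02]]])

```text
time: 13.6
tool_pos: [679.4, -111.5, 197.1]
tcp_rot: [180.0, -0.0, 95.6]
ft_force: [0.9, 0.1, -0.8]
finger_gap: 29.3
grip_force: 79.6
```

```bash
python3 mon.py
```

```text
13.6 [ 679.4 -111.5  197.1] [ 0.9  0.1 -0.8]
tip -217.77153105607692 lat -0.8225035839288327
blob [ 7 29  6 20 59] [ 41. 194.]
blob [ 18  34  18  14 192] [131. 204.]
```

servo_tool(plan=[[[-0.035,0,0,0,0.02],[-0.035,0,0,0,0.02],[-0.035,0,0,0,0.02],[-0.035,0,0,0,0.02],[-0.035,0.01,0,0,0.02],[-0.035,0.02,0,0,0.02],[-0.02,0.02,0,0,0.02],[0,0,-0.03,0,0.02],[0,0,-0.03,0,0.02],[0,0,-0.03,0,0.02]]])

```text
time: 14.65
tool_pos: [449.9, -60.2, 107.1]
tcp_rot: [179.9, 0.0, 95.6]
ft_force: [0.7, -0.5, -1.0]
finger_gap: 29.1
grip_force: 79.8
```

servo_tool(plan=[[[0,0,-0.015,0,0.02],[0,0,-0.005,0,0.02],[0,0,0,0,0.02],[0,0,0,0,0.02]]])

```text
time: 15.05
tool_pos: [450.2, -60.2, 88.3]
tcp_rot: [179.9, 0.0, 95.6]
ft_force: [0.2, -0.7, -0.4]
finger_gap: 29.1
grip_force: 79.8
```

servo_tool(plan=[[[0,0,-0.002,0,0.02],[0,0,-0.001,0,0.02],[0,0,-0.001,0,0.02],[0,0,0,0,0.02],[0,0,0,0,0.02]]])

```text
time: 15.55
tool_pos: [449.8, -59.9, 83.9]
tcp_rot: [179.9, 0.0, 95.6]
ft_force: [-1.2, -0.1, 5.9]
finger_gap: 29.3
grip_force: 80.6
```

Contact at 83.9, the height at which I took it. Release and retreat.

servo_tool(plan=[[[0,0,0,0,0.04],[0,0,0,0,0.06],[0,0,0,0,0.07],[0,0,0,0,0.07],[0,0,0.03,0,0.07],[0,0,0.045,0,0.07],[0,0,0.045,0,0.07],[0,0,0.045,0,0.07],[0,-0.04,0.045,0,0.07],[0,-0.04,0,0,0.07]]])

```text
time: 16.55
tool_pos: [451.9, -133.8, 292.6]
tcp_rot: [179.4, 0.3, 95.8]
ft_force: [1.7, 0.3, 0.3]
finger_gap: 69.9
grip_force: 0.0
```

servo_tool(plan=[[[0,-0.045,0,0,0.07],[0,-0.045,0,0,0.07],[0,-0.045,0,0,0.07],[0,-0.045,0,0,0.07],[0,0,0,0,0.07],[0,0,0,0,0.07],[0,0,0,0,0.07]]])

```text
time: 17.25
tool_pos: [449.3, -312.2, 285.2]
tcp_rot: [-180.0, -0.0, 95.6]
ft_force: [1.5, -0.3, -0.3]
finger_gap: 70.0
grip_force: 0.0
```

```bash
python3 mon.py
python3 - <<'E'
from h import *
t=load('top');s=snap('scene')
for z in (8,30): print(pt(t,100+131/5,115+204/5,z).round(1))
A=cv2.resize(t['frame'][110:240,90:330],(780,422),interpolation=cv2.INTER_CUBIC)
B=cv2.resize(s['frame'][170:255,230:400],(340,170),interpolation=cv2.INTER_CUBIC)
cv2.imwrite('pics/end.png',np.vstack([A,np.hstack([B,np.zeros((170,440,3),np.uint8)])]))
E
```

```text
17.25 [ 449.3 -312.2  285.2] [ 1.5 -0.3 -0.3]
tip -394.85512597965 lat 247.91911779375005
blob [ 7 29  5 19 45] [ 41. 193.]
blob [ 18  34  18  14 191] [132. 204.]
[624.1 422.7   8. ]
[619.5 416.1  30. ]
```

View pics/end.png

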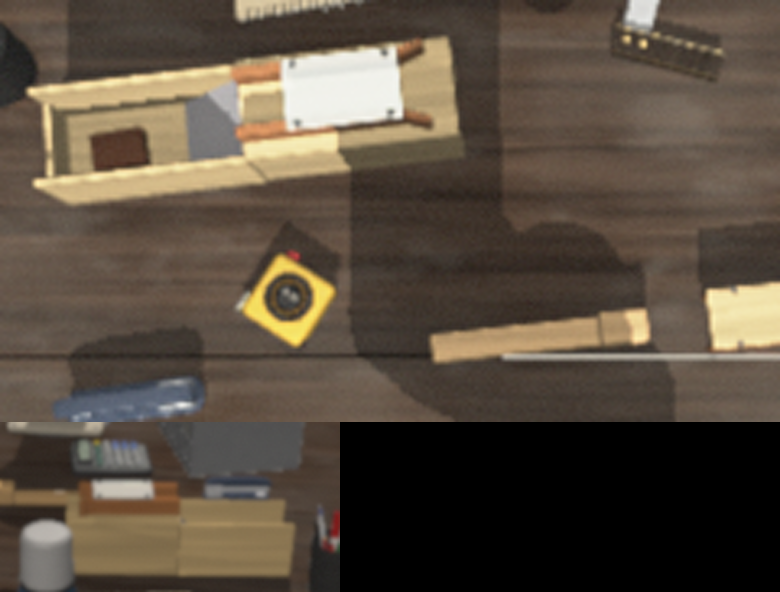

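The offcut lies flat on the bay floor at (120,150), still since the last check. The stick lies free on the desk at (430–650, 310–360), and the tape measure and stapler haven't moved. Handing in.

```bash
python3 -c "
from h import *
print(r.hand_in())"
```

```text
the job is handed in; nothing more can be done
None
```

The job is handed in at about 17 s: the offcut lies in the catch bay and the push stick lies free on the desk; the tape measure and stapler look unmoved, but the sanding block was outside my last picture, so I didn't recheck it.

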